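Latch the hold-down strap of a stencil jig

TASK

Lift and swing the loose steel strap (the one with the red handle) round its pivot bolt and lay it flat on the board so that its slot drops over the yellow wing bolt. Then turn the wing clockwise (seen from above) until it clicks over into its locked position, and let go. Leave the squeeze bottle, the ink jar and the ramekin standing where they are.

Things in the scene. Friction and masses are not known exactly. Their poses are not given: they have to be found in the camera images.
- jig: fixed plywood board, 260 mm (its x) by 300 mm (its y), 18 mm thick, flat on the table, with an aluminium stencil sheet let into its top; origin at the centre of its underside, z up. In this frame the pivot bolt stands at x +50, y +95 mm and the wing bolt at x +50, y -60 mm, 155 mm apart.
- pivot_top (a point): centre of the top of the upright steel pivot bolt fixed in the board: 8 mm shank with a dark round head 18 mm across and 7 mm thick whose top is 55 mm above the board. The strap turns on it and can slide up its shank by about 40 mm, and cannot come off.
- strap_handle (a point): centre of the red handle block on top of the strap: 34 mm along the strap, 12 mm wide, 24 mm tall, from 5 to 29 mm above the strap's underside. 65 mm from the pivot hole's centre, 90 mm from the slot's centre. x axis along the strap from the pivot towards the slot, z up.
- strap_slot (a point): centre of the through slot (39 mm along the strap, 15 mm wide) in the loose steel strap, at half its thickness, 155 mm from its 12 mm pivot hole. Strap: flat bar 208 x 34 x 5 mm, about 0.2 kg. It starts flat on the board, swung 0.5 to 1.1 rad away from the wing bolt towards the board's -x side, so it is swung back counter-clockwise (from above). x axis along the strap, away from the pivot.
- wing_center (a point): centre of the yellow wing head of the second bolt: an upright blade 28 mm long (its y), 8 mm thick (its x), 20 mm tall, from 8 to 28 mm above the board, on an 8 mm round neck. The point is on the bolt's axis. At the start the blade points straight at the pivot bolt, so that the slot passes over it; turned, it bars the strap from lifting.
- wing (a joint): angle of the wing in rad, growing clockwise from above: 0 = open (blade in line with the pivot bolt), stop at 1.3. It has a spring detent: the resistance is up to about 0.1 N m; let go below about 0.65 it springs back to 0, beyond that it clicks over and rests against the stop (locked).
- squeeze_bottle: green plastic squeeze bottle with a white pointed cap, 54 mm across, 165 mm tall, standing on the table beside the board; origin at the centre of its underside
- ink_jar: dark ink jar with a grey metal lid, 74 mm across, 96 mm tall, standing on the table beside the board; origin at the centre of its underside
- ramekin: small white bowl, 76 mm across, 42 mm tall, standing on the table beside the board; origin at the centre of its underside
Mind the look-alikes: they are no part of the job. What is meant by the part that bears strap_handle is not purple, and is the smaller of those in its own colour.

How it is judged (in metres and radians):
On the way, in this order (a step that is already met when the one before it is completed fails the run):
1. the strap lies flat with its slot down over the still open wing bolt (horizontal distance between strap_slot and wing_center below 0.009 m and z of strap_slot in the frame of jig below 0.025 m and value of joint wing below 0.4 rad), for 0.2 s.
2. the wing is turned past its detent over the strap (value of joint wing above 1 rad and z of strap_slot in the frame of jig below 0.025 m), for 0.2 s.
At the end, for the whole second after the job is handed in: The strap lies flat on the board (within 0.05 rad, slot centre less than 25 mm above the board's underside, so within about 4.5 mm of lying flat) with its slot round the wing bolt (slot centre within 9 mm of the bolt's axis), and the wing rests past its detent (joint above 1.0 rad) (all of step 2 and horizontal distance between strap_slot and wing_center below 0.009 m and angle between strap_slot's own z axis and vertical below 0.05 rad and velocity of joint wing below 0.1 rad/s); the robot touches nothing.
It fails at once if the squeeze bottle is pushed more than 30 mm or tipped (distance of squeeze_bottle from where it was at the start of the episode above 0.03 m or angle between squeeze_bottle's own z axis and vertical above 0.5 rad).
It fails at once if the ink jar is pushed more than 30 mm or tipped (distance of ink_jar from where it was at the start of the episode above 0.03 m or angle between ink_jar's own z axis and vertical above 0.5 rad).
It fails at once if the ramekin is pushed more than 30 mm or tipped (distance of ramekin from where it was at the start of the episode above 0.03 m or angle between ramekin's own z axis and vertical above 0.5 rad).
It also fails if it takes over 51 s, if anything falls off the work surface, if the arm or the gripper's body presses on something with over 40 N, if the wrist force passes 120 N, or if a joint passes its speed limit or range.

ROBOT

A 6-joint arm with a two-finger parallel gripper is mounted at the origin on the work surface. World frame = base frame: x ahead of the robot, y to its left, z up, the work surface at z = 0. Lengths are in mm, angles in rad, forces in N, time in s.
With the tool pointing down it reaches from about 350 to 725 mm from the base axis. Payload 4.3 kg.
Tool frame: the origin (TCP) lies midway between the tips of the shut fingers; the grasp point (between the pads) lies 19 mm behind it; z points along the fingers, y is the line along which they close (so a half turn about z gives the same grasp; the last joint's range is limited). The gripper opens to 85 mm and grips with 20 to 120 N. Pads are 22 mm wide; open, the fingers measure 114 mm over their backs; the gripper's body (76 mm by 85 mm) begins 54 mm behind the grasp point. The pads swing forward as they close: fully open they stand 13 mm farther back than shut.
Start: joints at [1.134, 0.377, 0.081, 1.274, 0, 1.46], TCP at [184.591, 544.604, 231.329] pointing down, gripper open.
Joint ranges: [-2.72, 2.72], [-0.84, 1.66], [-1.02, 1.22], [-1.77, 2.12], [-1.37, 1.28], [-3.14, 3.14]. Speed limits (rad/s): [2.57, 2.57, 3.14, 3.14, 3.14, 3.14].

INTERFACE

Orientations are given as [roll, pitch, yaw] about the fixed x, y, z axes, in that order (R = Rz(yaw) Ry(pitch) Rx(roll)).
In Python, from plant import get_obs, eyes, ticket gives the robot as it stands.
- The arm moves only by the tool arm_command, never from a script. Its argument "moves" is a list of rows, each a list of 3 entries, a list of its own where there are three numbers: the shift along the tool's x, y, z normalised to -1 to 1, where 1 is 0.3 m, then the turn, a rotation vector about the tool's x, y, z normalised to -1 to 1, where 1 is pi rad, then the finger opening in mm, from 0 to 85.4. In form: [[[tx, ty, tz], [ax, ay, az], jaw], ...]. A call has 1 to 12 rows; each row is the pose to reach, as a shift and turn from the pose commanded when the call began, along the tool's axes at that moment, turning the shorter way round; what a row does not reach only later rows make up. A row lasts 1/10 s, in which the tool goes at most 50 mm and 8.59 degrees, less where a joint would pass 70% of its speed; a pose out of reach is approached as far as the arm can. A call with a number of a shift or a turn outside -1 to 1 is refused whole. A call with a gripper value outside its range is refused whole. The fingers move at their own pace and stop on an object; "grip_force" is the grip in N (left out, the last holds). Time passes only in rows, so rows that repeat a pose let the fingers close. It gives the time, the measured TCP pose, the force, the opening and the grip force at its end, in the units of the state.
- get_obs(): the state, without advancing time (a new reading comes with each control period).
- eyes.camera(name): name is "scene" or "top" or "wrist"; returns a dict with "color" (480x640x3 uint8, red, green, blue), "range_z" (480x640 float32, mm along the optical axis (not along the pixel's ray), 0 where there is no reading), "intrinsics" (3x3 intrinsics, pixels), "position" and "rotation" of the camera in the world; the wrist camera has in their place "T_tool_cam" (4x4, takes a point from camera to tool coordinates, whose origin is the TCP and whose axes are the flange's). Camera axes: x right, y down, z forward; pixel columns grow to the right and rows downward; lengths in mm; the calibration is good to about 2 mm. A picture is of the moment at which its call begins: read the wrist's pose just before it.
- ticket.finish_job(): hands the job in; it is judged then, once.
The state is a dict: "time": time; "joint_pos": joint angles; "joint_vel": joint speeds; "tau": joint torques, N m; "tcp_pos": TCP position; "eef_rot": TCP orientation; "force": force on the tool from outside, world axes, zero at the start; "moment": the same for the moment, N m; "width": finger opening in mm; "grip_force": force on a finger pad.
Only numpy, scipy, OpenCV 4.12 (cv2) and the standard library are available. Lean on these libraries where they do the work, as an engineer would, in place of code of your own. Each camera call takes 0.05 s, during which the arm holds its last target. There are 200 camera calls.

## Working session

There is one attempt and no reset: what is moved stays moved. The work goes in short steps, Python scripts to look and compute and a tool call to move; the robot and the scene stay as the last step left them, time stands still between calls to the robot, and variables do not carry over. Pictures are saved under pics/ and viewed, at most 10 in all, crops included, and the job is handed in when it is done.

Besides the shell and the picture viewer there is one more tool, called after "Emit:" as name(argument=value, ...) on one line, values as JSON. arm_command: Moves the arm, as the interface text tells. Its arguments: {"type":"object","properties":{"moves":{"type":"array","items":{"type":"array"}},"grip_force":{"type":"number"}},"required":["moves"]}

```bash
mkdir -p pics; cat > h.py <<'E'
import numpy as np, cv2, pickle
from scipy.spatial.transform import Rotation as R
from plant import get_obs, eyes, ticket
def cam(n):
    o=get_obs(); c=eyes.camera(n)
    if n=='wrist':
        T=np.eye(4);T[:3,:3]=R.from_euler('xyz',o['eef_rot']).as_matrix();T[:3,3]=o['tcp_pos'];T=T@np.array(c['T_tool_cam'])
        c['position'],c['rotation']=T[:3,3],T[:3,:3]
    return c
def cloud(c):
    z=c['range_z'];v,u=np.mgrid[:z.shape[0],:z.shape[1]];K=np.array(c['intrinsics'])
    P=np.stack([(u-K[0,2])/K[0,0]*z,(v-K[1,2])/K[1,1]*z,z],-1)
    W=P@np.array(c['rotation']).T+np.array(c['position']);W[z<=0]=np.nan;return W
def save(c,n):cv2.imwrite('pics/'+n+'.png',c['color'][:,:,::-1])
E
python3 - <<'E'
from h import *
print(get_obs())
c=cam('top');save(c,'top1');pickle.dump(c,open('top1.pkl','wb'))
d=cam('scene');save(d,'scene1');pickle.dump(d,open('scene1.pkl','wb'))
E
```

```text
{'time': 0.0, 'joint_pos': array([ 1.13371980e+00,  3.78051647e-01,  7.96345936e-02,  1.27439814e+00,
       -3.54321388e-05,  1.46050914e+00]), 'joint_vel': array([ 0.00197758,  0.00093685, -0.00011673,  0.00039689,  0.00032549,
        0.00091447]), 'tau': array([ 3.79217054e-04, -4.63604558e+01,  2.69877452e+01,  2.08695175e-02,
       -4.14732995e-04,  5.23391378e-06]), 'tcp_pos': array([184.29718354, 543.97581147, 230.3707595 ]), 'eef_rot': array([-3.13958216e+00, -1.86986742e-04,  2.81480316e+00]), 'force': array([ 0.58911553, -0.26884887, -0.33831847]), 'moment': array([ 0.00421989,  0.01653779, -0.03071313]), 'grip_force': 0.0, 'width': 85.23515179057932}
```

View pics/top1.png

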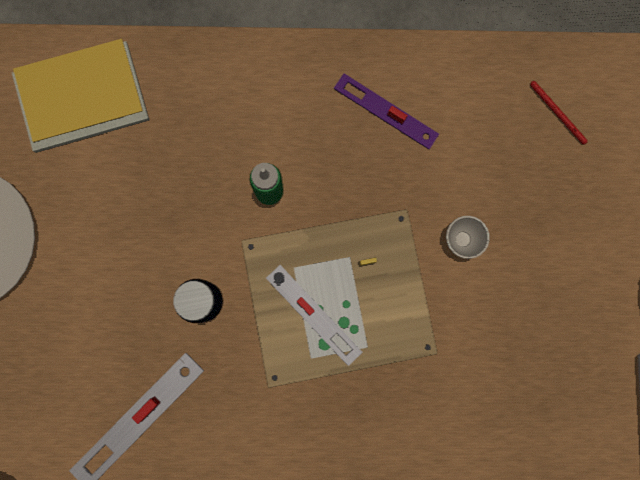

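View pics/scene1.png

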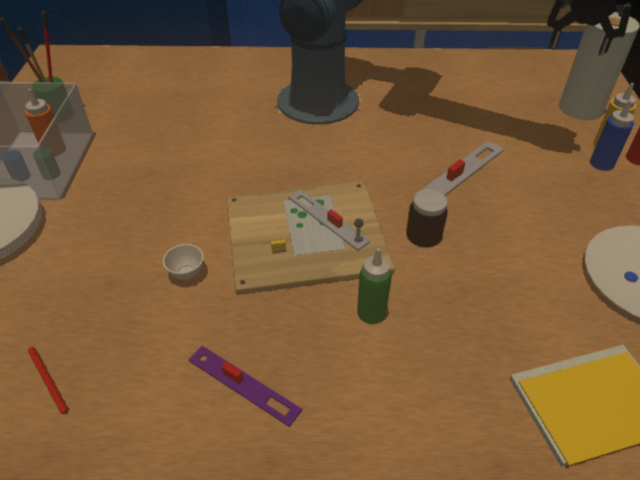

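Three candidates for the strap in the top picture: the grey one on the board (313,315), the purple one (387,111) and the longer grey one (138,415). The one on the board fits: it isn't purple, it is the smaller of the two greys, and the dark pivot head (279,279) holds it. The wing is at (368,262), the bottle at (266,184), the jar at (197,300) and the ramekin at (467,238).

```bash
python3 - <<'E'
from h import *
c=pickle.load(open('top1.pkl','rb'));W=cloud(c);im=c['color'];h=cv2.cvtColor(im,cv2.COLOR_RGB2HSV)
cv2.imwrite('pics/crop1.png',cv2.resize(im[200:395,225:455,::-1],None,fx=3,fy=3,interpolation=cv2.INTER_CUBIC))
print(c['position'],c['rotation'])
def at(n,u,v,r=1):
    print(n,np.nanmedian(W[v-r:v+r+1,u-r:u+r+1].reshape(-1,3),0).round(1))
for n,u,v in [('c1',251,247),('c2',401,219),('c3',428,347),('c4',275,378),('piv',279,278),('jar',194,300),('botl',264,173),('ram',467,238),('board',400,300),('slotend',350,357)]: at(n,u,v)
s=np.zeros((480,640),bool);s[200:390,240:440]=1
red=s&((h[...,0]<8)|(h[...,0]>172))&(h[...,1]>150)&(h[...,2]>80)
yel=s&(h[...,0]>20)&(h[...,0]<32)&(h[...,1]>180)&(h[...,2]>100)
for n,m in (('red',red),('yel',yel)):
    P=W[m];P=P[~np.isnan(P[:,0])];z=np.percentile(P[:,2],80);Q=P[P[:,2]>z-6]
    r=cv2.minAreaRect(Q[:,:2].astype(np.float32));print(n,m.sum(),len(Q),z,Q.mean(0).round(1),r)
E
```

```text
Traceback (most recent call last):
  File "h.py", line 13, in cloud
    W=P@np.array(c['rotation']).T+np.array(c['position']);W[z<=0]=np.nan;return W
      ~~~~~~~~~~~~~~~~~~~~~~~~~~~^~~~~~~~~~~~~~~~~~~~~~~~
ValueError: operands could not be broadcast together with shapes (480,640) (3,)
```

```bash
sed -i "s/    W=P@np.array(c\['rotation'\]).T/    r=np.array(c['rotation']);r=r if r.ndim==2 else R.from_euler('xyz',r).as_matrix()\n    W=P@r.T/" h.py
cat > m.py <<'E'
from h import *
c=pickle.load(open('top1.pkl','rb'));W=cloud(c);im=c['color'];h=cv2.cvtColor(im,cv2.COLOR_RGB2HSV)
cv2.imwrite('pics/crop1.png',cv2.resize(im[200:395,225:455,::-1],None,fx=3,fy=3,interpolation=cv2.INTER_CUBIC))
print(c['position'],c['rotation'])
def at(n,u,v,r=1):
    print(n,np.nanmedian(W[v-r:v+r+1,u-r:u+r+1].reshape(-1,3),0).round(1))
for n,u,v in [('c1',251,247),('c2',401,219),('c3',428,347),('c4',275,378),('piv',279,278),('jar',194,300),('botl',264,173),('ram',467,238),('board',400,300),('slotend',350,357)]: at(n,u,v)
s=np.zeros((480,640),bool);s[200:390,240:440]=1
red=s&((h[...,0]<8)|(h[...,0]>172))&(h[...,1]>150)&(h[...,2]>80)
yel=s&(h[...,0]>20)&(h[...,0]<32)&(h[...,1]>180)&(h[...,2]>100)
for n,m in (('red',red),('yel',yel)):
    P=W[m];P=P[~np.isnan(P[:,0])];z=np.percentile(P[:,2],80);Q=P[P[:,2]>z-6]
    r=cv2.minAreaRect(Q[:,:2].astype(np.float32));print(n,m.sum(),len(Q),z,Q.mean(0).round(1),r)
E
python3 m.py
```

```text
[ 479.91052287   45.07905117 1079.90566936] [-3.03922223 -0.02888289 -1.56902302]
c1 [587.9 139.   17. ]
c2 [ 638.9 -125.1   17.7]
c3 [ 414.8 -169.4   18. ]
c4 [362.1  95.   17.9]
piv [530.9  87.4  72. ]
jar [494.1 222.5  93.2]
botl [687.8 108.2 159.1]
ram [ 607.4 -245.2    4. ]
board [ 496.  -122.1   16. ]
slotend [397.9 -33.8  21.3]
red 117 110 47.211276383508356 [485.   43.5  45.8] ((485.08221435546875, 44.130531311035156), (31.156213760375977, 9.54552173614502), 45.243133544921875)
yel 2 2 43.13104903958847 [559.5 -55.8  41.6] ((559.5306396484375, -55.82060241699219), (11.724919319152832, 0.0), -100.08360290527344)
```

View pics/crop1.png

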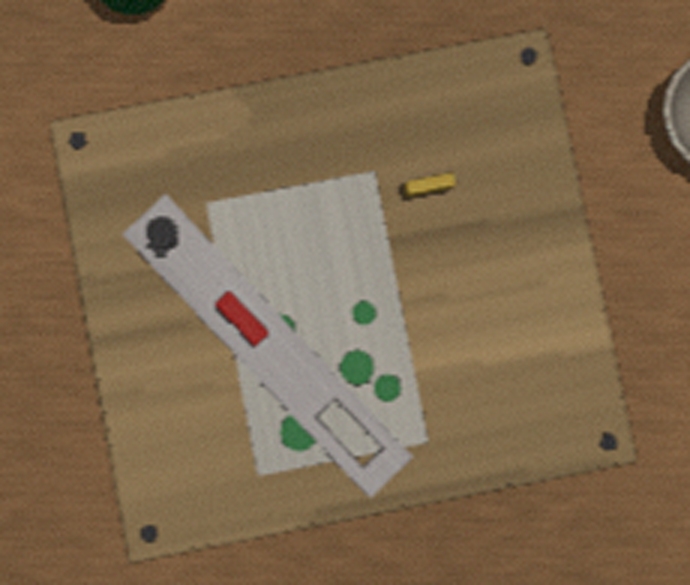

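The crop confirms it: the short grey strap with the red handle at crop (242,318) is under the dark pivot head at (162,235), its slot is at (350,432), and the yellow wing is at (429,185). I get these positions: pivot about (531.4, 87.6), wing about (561, -64), handle (485, 44), and a swing of about 1.01 rad.

```bash
cat > pl.py <<'E'
import numpy as np
def rows(p0,pts):
    x,y,z,w=p0
    for p in pts:
        d=np.array(p[:3])-p0[:3];c,s=np.cos(w),np.sin(w)
        sh=np.array([c*d[0]+s*d[1],s*d[0]-c*d[1],-d[2]])/300
        print([list(map(float,sh.round(4))),[0,0,round(-(p[3]-w)/np.pi,4)]])
E
python3 - <<'E'
from pl import *
rows((184.6,544.6,231.3,2.8156),[(340,300,160,3.35)])
rows((340,300,160,3.35),[(485,44.1,110,3.896)])
E
```

```text
[[-0.7518, -0.6065, 0.2377], [0, 0, -0.1701]]
[[-0.2964, -0.9345, 0.1667], [0, 0, -0.1738]]
```

Emit:
arm_command(moves=[[[-0.7518,-0.6065,0.2377],[0,0,-0.1701],40],[[-0.7518,-0.6065,0.2377],[0,0,-0.1701],40],[[-0.7518,-0.6065,0.2377],[0,0,-0.1701],40],[[-0.7518,-0.6065,0.2377],[0,0,-0.1701],40],[[-0.7518,-0.6065,0.2377],[0,0,-0.1701],40],[[-0.7518,-0.6065,0.2377],[0,0,-0.1701],40],[[-0.7518,-0.6065,0.2377],[0,0,-0.1701],40],[[-0.7518,-0.6065,0.2377],[0,0,-0.1701],40]], grip_force=60)

```text
time: 0.9
tcp_pos: [339.8, 298.6, 159.4]
eef_rot: [-3.141, -0.002, -2.937]
force: [-0.8, 0.6, 0.0]
width: 39.9
grip_force: 0.0
```

Emit:
arm_command(moves=[[[-0.2964,-0.9345,0.1667],[0,0,-0.1738],40],[[-0.2964,-0.9345,0.1667],[0,0,-0.1738],40],[[-0.2964,-0.9345,0.1667],[0,0,-0.1738],40],[[-0.2964,-0.9345,0.1667],[0,0,-0.1738],40],[[-0.2964,-0.9345,0.1667],[0,0,-0.1738],40],[[-0.2964,-0.9345,0.1667],[0,0,-0.1738],40],[[-0.2964,-0.9345,0.1667],[0,0,-0.1738],40],[[-0.2964,-0.9345,0.1667],[0,0,-0.1738],40],[[-0.2964,-0.9345,0.1667],[0,0,-0.1738],40],[[-0.2964,-0.9345,0.1667],[0,0,-0.1738],40]])

```text
time: 1.9
tcp_pos: [484.1, 45.7, 110.2]
eef_rot: [3.141, 0.0, -2.385]
force: [0.8, 0.6, -0.6]
width: 39.8
grip_force: 0.0
```

```bash
python3 - <<'E'
from h import *
o=get_obs();print(o['time'],o['tcp_pos'],o['eef_rot'],o['force'],o['width'])
c=cam('wrist');save(c,'w1');pickle.dump(c,open('w1.pkl','wb'));W=cloud(c);h=cv2.cvtColor(c['color'],cv2.COLOR_RGB2HSV)
m=((h[...,0]<8)|(h[...,0]>172))&(h[...,1]>150)&(h[...,2]>60)
P=W[m];P=P[~np.isnan(P[:,0])];z=np.percentile(P[:,2],80);Q=P[(P[:,2]>z-3)&(P[:,2]<z+3)]
print(len(P),z,Q.mean(0),cv2.minAreaRect(Q[:,:2].astype(np.float32)))
m=(h[...,0]>20)&(h[...,0]<32)&(h[...,1]>170)&(h[...,2]>60);print('y',m.sum())
E
```

```text
1.9 [484.12675002  45.70050329 110.1618076 ] [ 3.14082095e+00  2.62438514e-04 -2.38537845e+00] [ 0.78504374  0.57965741 -0.58068888] 39.79120131786523
1515 47.18409996930668 [485.24534534  42.37319282  46.71579387] ((485.7386169433594, 42.65559005737305), (33.97747039794922, 11.445090293884277), 43.49757385253906)
y 1775
```

View pics/w1.png

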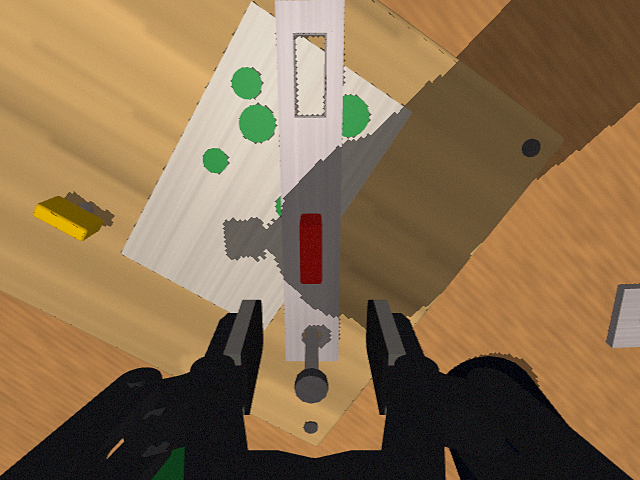

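The wrist view shows the handle at (311,248), the slot at (310,75), the pivot head at (311,385) and the wing at (68,217). Next I refine the pivot and wing from this picture.

```bash
python3 - <<'E'
from h import *
from pl import *
c=pickle.load(open('w1.pkl','rb'));W=cloud(c);h=cv2.cvtColor(c['color'],cv2.COLOR_RGB2HSV)
m=(h[...,0]>20)&(h[...,0]<32)&(h[...,1]>170)&(h[...,2]>60);m[:150]=0;m[300:]=0
P=W[m];z=np.nanpercentile(P[:,2],90);Q=P[P[:,2]>z-2];w=cv2.minAreaRect(Q[:,:2].astype(np.float32));print(z,w)
P=W[360:405,285:335].reshape(-1,3);z=np.nanpercentile(P[:,2],80);Q=P[abs(P[:,2]-z)<3];p=cv2.minEnclosingCircle(Q[:,:2].astype(np.float32));print(z,p,len(Q))
s=W[20:135,275:350].reshape(-1,3);print('strap z',np.nanmedian(s[:,2]))
d=np.array(w[0])-p[0];print(d,np.hypot(*d),np.arctan2(d[1],d[0]))
d=np.array([485.7,42.7])-p[0];print(d,np.hypot(*d),np.arctan2(d[1],d[0]))
rows((485,44.1,110,3.896),[(485.7,42.7,26.5,3.899)])
E
```

```text
46.08964527296034 ((562.18505859375, -64.0543212890625), (8.830033302307129, 28.05453872680664), 11.718929290771484)
72.64500184478733 ((532.7051391601562, 87.99528503417969), 9.319465637207031) 826
strap z 22.228198967556324
[  29.47991943 -152.04960632] 154.88107835647358 -1.379288814103228
[-47.00513916 -45.29528503] 65.27745364054297 -2.3747172498688336
[[0.0015, -0.005, 0.2783], [0, 0, -0.001]]
```

Emit:
arm_command(moves=[[[0.0015,-0.005,0.14],[0,0,-0.001],40],[[0.0015,-0.005,0.2],[0,0,-0.001],40],[[0.0015,-0.005,0.25],[0,0,-0.001],40],[[0.0015,-0.005,0.2783],[0,0,-0.001],40],[[0.0015,-0.005,0.2783],[0,0,-0.001],40],[[0.0015,-0.005,0.2783],[0,0,-0.001],8],[[0.0015,-0.005,0.2783],[0,0,-0.001],8],[[0.0015,-0.005,0.2783],[0,0,-0.001],8],[[0.0015,-0.005,0.2783],[0,0,-0.001],8],[[0.0015,-0.005,0.2783],[0,0,-0.001],8]])

```text
time: 2.95
tcp_pos: [486.3, 42.7, 27.7]
eef_rot: [-3.141, 0.002, -2.385]
force: [-0.3, 1.3, 6.4]
width: 10.6
grip_force: 62.0
```

```bash
python3 - <<'E'
from pl import *
piv=np.array([532.7,88.]);h=np.array([485.7,42.7]);v=h-piv;c0=(485.7,42.7,26.5,3.899)
L=[]
for i in range(1,4):L.append((*h,26.5+12*i,3.899))
rows(c0,L);print()
c1=L[-1];L=[]
for i in range(1,11):
    a=.1*i;L.append((*(piv+[v[0]*np.cos(a)-v[1]*np.sin(a),v[0]*np.sin(a)+v[1]*np.cos(a)]),c1[2],3.899+a))
rows(c1,L);print(L[-1])
E
```

```text
[[-0.0, 0.0, -0.04], [0, 0, -0.0]]
[[-0.0, 0.0, -0.08], [0, 0, -0.0]]
[[-0.0, 0.0, -0.12], [0, 0, -0.0]]

[[-0.0013, -0.0217, -0.0], [0, 0, -0.0318]]
[[-0.0048, -0.0432, -0.0], [0, 0, -0.0637]]
[[-0.0103, -0.0642, -0.0], [0, 0, -0.0955]]
[[-0.018, -0.0846, -0.0], [0, 0, -0.1273]]
[[-0.0276, -0.1041, -0.0], [0, 0, -0.1592]]
[[-0.0392, -0.1225, -0.0], [0, 0, -0.191]]
[[-0.0525, -0.1397, -0.0], [0, 0, -0.2228]]
[[-0.0675, -0.1555, -0.0], [0, 0, -0.2546]]
[[-0.084, -0.1696, -0.0], [0, 0, -0.2865]]
[[-0.1018, -0.1821, -0.0], [0, 0, -0.3183]]
(np.float64(545.4244272359952), np.float64(23.975169258202087), 62.5, 4.899)
```

Gripped at width 10.6. Now I lift 36 mm.

Emit:
arm_command(moves=[[[0,0,-0.03],[0,0,0],8],[[0,0,-0.06],[0,0,0],8],[[0,0,-0.09],[0,0,0],8],[[0,0,-0.12],[0,0,0],8],[[0,0,-0.12],[0,0,0],8],[[0,0,-0.12],[0,0,0],8]])

```text
time: 3.55
tcp_pos: [485.6, 42.5, 62.8]
eef_rot: [-3.141, 0.001, -2.385]
force: [0.3, 0.1, -1.6]
width: 10.1
grip_force: 60.8
```

Emit:
arm_command(moves=[[[-0.0013,-0.0217,0],[0,0,-0.0318],8],[[-0.0048,-0.0432,0],[0,0,-0.0637],8],[[-0.0103,-0.0642,0],[0,0,-0.0955],8],[[-0.018,-0.0846,0],[0,0,-0.1273],8],[[-0.0276,-0.1041,0],[0,0,-0.1592],8],[[-0.0392,-0.1225,0],[0,0,-0.191],8]])

```text
time: 4.15
tcp_pos: [518.8, 23.7, 61.8]
eef_rot: [3.14, -0.0, -1.781]
force: [0.5, -0.6, -2.3]
width: 10.5
grip_force: 60.8
```

```bash
python3 - <<'E'
from h import *
from pl import *
o=get_obs();print(o['time'],o['tcp_pos'],o['eef_rot'],o['force'],o['moment'],o['width'])
c=cam('wrist');save(c,'w2');pickle.dump(c,open('w2.pkl','wb'))
E
```

```text
4.15 [518.77830677  23.6552845   61.84664898] [ 3.14044806e+00 -2.16311086e-04 -1.78092795e+00] [ 0.53404202 -0.58953452 -2.3309875 ] [-0.02673807 -0.0122993   0.01737249] 10.526167896994336
```

View pics/w2.png

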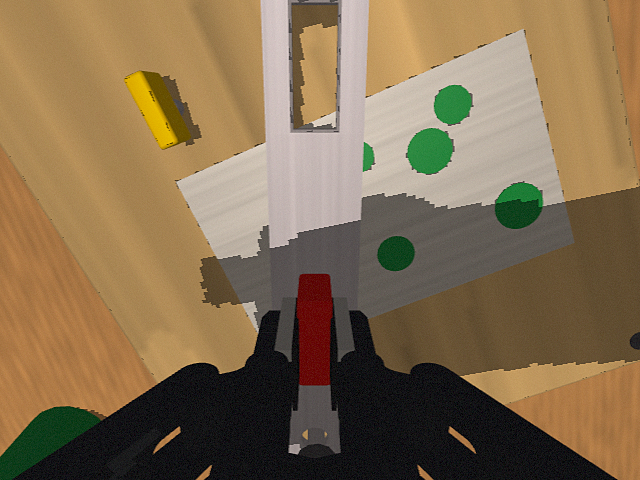

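The strap is held level in the grip, with its slot at (315,66) and the wing at (158,110). I check the underside height and the strap's direction relative to the tool before swinging over.

```bash
cat > st.py <<'E'
from h import *
def strap(c,yaw):
    W=cloud(c);P=W[0:260,230:410].reshape(-1,3);P=P[~np.isnan(P[:,0])]
    z=np.median(P[P[:,2]>40][:,2]);Q=P[abs(P[:,2]-z)<5]
    A=np.c_[Q[:,:2],np.ones(len(Q))];k=np.linalg.lstsq(A,Q[:,2],rcond=None)[0]
    d=np.array([np.cos(yaw),np.sin(yaw)]);n=np.array([-d[1],d[0]])
    print('z',z,'slope along/across',k[:2]@d,k[:2]@n)
    s=Q[:,:2]@d;t=Q[:,:2]@n;B=np.arange(s.min()+3,s.max()-3,4);E=[]
    for b in B:
        q=t[abs(s-b)<2];E.append(((q.max()+q.min())/2,q.max()-q.min()))
    E=np.array(E);ok=E[:,1]<37;f=np.polyfit(B[ok],E[ok,0],1);y=yaw+np.arctan(f[0])
    print('width',np.median(E[:,1]),'strap yaw',y,'centreline foot',(n*f[1]).round(2))
    return d,n,f
E
python3 - <<'E'
from st import *
c=pickle.load(open('w2.pkl','rb'));d,n,f=strap(c,-1.781)
# slot interior: centre from hole edges in the strap mask
W=cloud(c);M=(abs(W[...,2]-np.nanmedian(W[140:200,290:350,2]))<5).astype(np.uint8)
print(M[66,255:380].tolist() if 0 else [i for i in range(1,480) if M[i,315]!=M[i-1,315]][:6])
j=[i for i in range(1,480) if M[i,315]!=M[i-1,315]][:2];print(j,[W[k+o,315].round(1) for k,o in zip(j,(-1,0))])
E
```

```text
z 57.1000907800894 slope along/across -0.0016892644785490498 -0.0028289689134805116
width 34.027568872452605 strap yaw -1.7805336222508696 centreline foot [ 492.79 -105.14]
[4, 129, 277, 385, 434, 435]
[4, 129] [array([497.1, -84.3,  55.2]), array([505.2, -46.2,  55.7])]
```

```bash
python3 - <<'E'
from pl import *
piv=np.array([532.7,88.]);h=np.array([485.7,42.7]);v=h-piv
f=lambda a:(*(piv+[v[0]*np.cos(a)-v[1]*np.sin(a),v[0]*np.sin(a)+v[1]*np.cos(a)]),62.5,3.899+a)
rows(f(.6),[f(a) for a in (.7,.8,.9,.96,1.0)])
print(f(1.))
E
```

```text
[[-0.0013, -0.0217, -0.0], [0, 0, -0.0318]]
[[-0.0048, -0.0432, -0.0], [0, 0, -0.0637]]
[[-0.0103, -0.0642, -0.0], [0, 0, -0.0955]]
[[-0.0147, -0.0765, -0.0], [0, 0, -0.1146]]
[[-0.018, -0.0846, -0.0], [0, 0, -0.1273]]
(np.float64(545.4244272359952), np.float64(23.975169258202087), 62.5, 4.899)
```

Emit:
arm_command(moves=[[[-0.0013,-0.0217,0],[0,0,-0.0318],8],[[-0.0048,-0.0432,0],[0,0,-0.0637],8],[[-0.0103,-0.0642,0],[0,0,-0.0955],8],[[-0.0147,-0.0765,0],[0,0,-0.1146],8],[[-0.018,-0.0846,0],[0,0,-0.1273],8],[[-0.018,-0.0846,0],[0,0,-0.1273],8],[[-0.018,-0.0846,0],[0,0,-0.1273],8]])

```text
time: 4.9
tcp_pos: [544.5, 23.8, 62.1]
eef_rot: [3.141, 0.0, -1.387]
force: [-0.7, -0.3, -1.9]
width: 10.8
grip_force: 60.8
```

```bash
python3 - <<'E'
from st import *
o=get_obs();print(o['time'],o['tcp_pos'],o['eef_rot'],o['force'],o['moment'],o['width'])
c=cam('wrist');save(c,'w3');pickle.dump(c,open('w3.pkl','wb'))
yaw=o['eef_rot'][2];d,n,f=strap(c,yaw)
W=cloud(c);h=cv2.cvtColor(c['color'],cv2.COLOR_RGB2HSV)
m=(h[...,0]>20)&(h[...,0]<32)&(h[...,1]>170)&(h[...,2]>60);m[260:]=0
P=W[m];Q=P[abs(P[:,2]-46)<3];w=cv2.minAreaRect(Q[:,:2].astype(np.float32));print(len(Q),w)
w=np.array(w[0]);print('wing s,t',w@d,w@n,'strap t there',np.polyval(f,w@d))
s=W[...,:2]@d;t=W[...,:2]@n;M=(abs(W[...,2]-57)<3.5)
tc=np.polyval(f,w@d);k=M&(abs(t-tc)<4)&(abs(s-w@d)<60);S=np.sort(s[k]);g=np.diff(S);i=g.argmax();print('slot s',S[i],S[i+1])
E
```

```text
4.9 [544.46056838  23.78007483  62.05505225] [ 3.14067253e+00  2.59050492e-04 -1.38657686e+00] [-0.7022103  -0.3174622  -1.89757885] [ 0.06042645 -0.02263413  0.04601325] 10.84399125553742
z 57.195876968112316 slope along/across -0.0026482519267432155 -0.003087024134680439
width 34.0118504425526 strap yaw -1.3863201019438047 centreline foot [531.62  99.06]
1793 ((562.9158325195312, -64.318603515625), (7.713244438171387, 27.547138214111328), 11.037724494934082)
wing s,t 166.3448116336375 541.6091957324273 strap t there 540.8163117580825
slot s 148.21501417182603 186.92720183004732
```

View pics/w3.png

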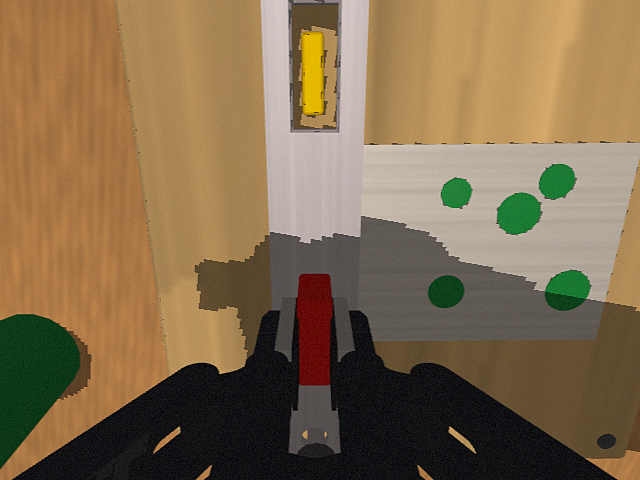

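The wing (312,73) sits inside the slot, with 0.8 mm of offset across and 1.2 mm along, so I correct slightly and lower.

Emit:
arm_command(moves=[[[0,-0.001,0.02],[0,0,-0.002],8],[[0,-0.001,0.04],[0,0,-0.002],8],[[0,-0.001,0.06],[0,0,-0.002],8],[[0,-0.001,0.08],[0,0,-0.002],8],[[0,-0.001,0.1],[0,0,-0.002],8],[[0,-0.001,0.112],[0,0,-0.002],8],[[0,-0.001,0.118],[0,0,-0.002],8],[[0,-0.001,0.118],[0,0,-0.002],8],[[0,-0.001,0.118],[0,0,-0.002],8]])

```text
time: 5.85
tcp_pos: [544.9, 23.8, 27.7]
eef_rot: [3.141, 0.0, -1.379]
force: [-3.0, 0.3, 4.8]
width: 10.7
grip_force: 61.8
```

Emit:
arm_command(moves=[[[0,0,0],[0,0,0],34],[[0,0,0],[0,0,0],34],[[0,0,0],[0,0,0],34],[[0,0,-0.1],[0,0,0],34],[[0,0,-0.25],[0,0,0],34],[[0,0,-0.25],[0,0,0],34],[[0,0,-0.25],[0,0,0],34]])

```text
time: 6.55
tcp_pos: [546.9, 23.7, 103.4]
eef_rot: [-3.138, -0.001, -1.379]
force: [0.1, -0.1, 0.0]
width: 34.2
grip_force: 0.0
```

```bash
python3 - <<'E'
from st import *
o=get_obs();print(o['time'],o['tcp_pos'],o['eef_rot'],o['force'],o['width'])
c=cam('wrist');save(c,'w4');pickle.dump(c,open('w4.pkl','wb'))
W=cloud(c);h=cv2.cvtColor(c['color'],cv2.COLOR_RGB2HSV);yaw=o['eef_rot'][2]
m=(h[...,0]>20)&(h[...,0]<32)&(h[...,1]>170)&(h[...,2]>60);m[300:]=0
P=W[m];Q=P[abs(P[:,2]-46)<3];w=cv2.minAreaRect(Q[:,:2].astype(np.float32));print(len(Q),w)
d=np.array([np.cos(yaw),np.sin(yaw)]);n=np.array([-d[1],d[0]]);w=np.array(w[0])
s=W[...,:2]@d-w@d;t=W[...,:2]@n-w@n;M=abs(W[...,2]-23)<2
for b in range(-55,25,12):
    q=t[M&(abs(s-b)<2)&(abs(t)<21)];z=W[...,2][M&(abs(s-b)<2)&(abs(t)<14)];print(b,q.min().round(1),q.max().round(1),np.median(z).round(1))
E
```

```text
6.55 [546.87276886  23.65512842 103.39149238] [-3.13795464e+00 -9.18668419e-04 -1.37864203e+00] [ 0.08228851 -0.07443517  0.03786101] 34.163420129075895
1105 ((562.6249389648438, -64.35860443115234), (7.7336745262146, 27.25933837890625), 10.945555686950684)
-55 -16.2 17.3 22.9
-43 -16.4 17.6 22.9
-31 -16.0 17.3 22.9
-19 -16.3 17.6 22.9
-7 -16.4 17.3 22.8
5 -16.5 17.6 22.9
17 -16.2 17.3 22.9
```

View pics/w4.png

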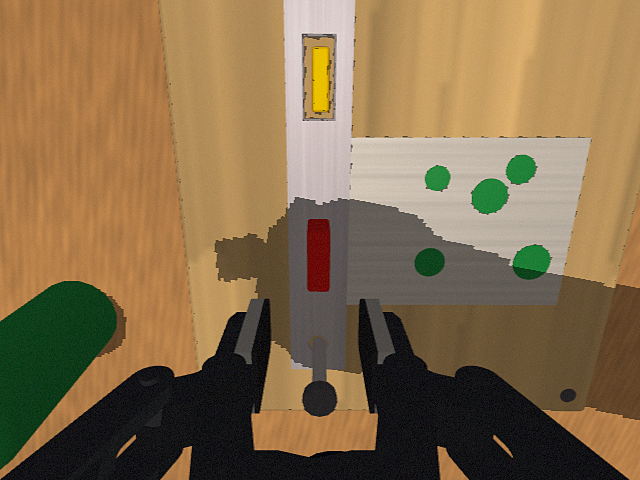

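The strap lies flat (top at z = 22.9), with the slot round the wing at (320,78) and about 0.5 mm off centre. Now I move to the wing and grip it.

```bash
python3 - <<'E'
from pl import *
c=(545.7,24.0,102.1,4.905);rows(c,[(562.5,-64.3,80,4.905),(562.5,-64.3,29,4.905)])
E
```

```text
[[0.2996, 0.0014, 0.0737], [0, 0, -0.0]]
[[0.2996, 0.0014, 0.2437], [0, 0, -0.0]]
```

Emit:
arm_command(moves=[[[0.2996,0.0014,0.07],[0,0,0],34],[[0.2996,0.0014,0.07],[0,0,0],34],[[0.2996,0.0014,0.07],[0,0,0],34],[[0.2996,0.0014,0.16],[0,0,0],34],[[0.2996,0.0014,0.22],[0,0,0],34],[[0.2996,0.0014,0.244],[0,0,0],34],[[0.2996,0.0014,0.244],[0,0,0],34],[[0.2996,0.0014,0.244],[0,0,0],4],[[0.2996,0.0014,0.244],[0,0,0],4],[[0.2996,0.0014,0.244],[0,0,0],4],[[0.2996,0.0014,0.244],[0,0,0],4],[[0.2996,0.0014,0.244],[0,0,0],4]], grip_force=35)

```text
time: 7.8
tcp_pos: [561.7, -64.6, 29.8]
eef_rot: [3.141, -0.0, -1.379]
force: [-4.6, -0.5, 5.9]
width: 7.1
grip_force: 36.0
```

Emit:
arm_command(moves=[[[0,0,0],[0,0,0.035],4],[[0,0,0],[0,0,0.07],4],[[0,0,0],[0,0,0.105],4],[[0,0,0],[0,0,0.14],4],[[0,0,0],[0,0,0.175],4],[[0,0,0],[0,0,0.21],4],[[0,0,0],[0,0,0.245],4],[[0,0,0],[0,0,0.28],4],[[0,0,0],[0,0,0.315],4],[[0,0,0],[0,0,0.35],4],[[0,0,0],[0,0,0.385],4],[[0,0,0],[0,0,0.385],4]])

```text
time: 9.0
tcp_pos: [560.8, -64.3, 29.7]
eef_rot: [3.141, -0.001, -2.59]
force: [-6.2, 0.1, 8.6]
width: 7.5
grip_force: 36.3
```

Emit:
arm_command(moves=[[[0,0,0],[0,0,0],4],[[0,0,0],[0,0,0],4],[[0,0,0],[0,0,0],40],[[0,0,0],[0,0,0],40],[[0,0,0],[0,0,0],40],[[0,0,0],[0,0,0],40],[[0,0,-0.12],[0,0,0],40],[[0,0,-0.3],[0,0,0],40],[[0,0,-0.4],[0,0,0],40],[[0,0,-0.4],[0,0,0],40]])

```text
time: 10.0
tcp_pos: [566.3, -65.4, 154.8]
eef_rot: [-3.134, 0.008, -2.588]
force: [0.5, -0.1, -0.1]
width: 39.9
grip_force: 0.0
```

```bash
python3 - <<'E'
from h import *
o=get_obs();print(o['time'],o['tcp_pos'],o['eef_rot'],o['force'],o['width'])
c=cam('wrist');save(c,'w5')
W=cloud(c);h=cv2.cvtColor(c['color'],cv2.COLOR_RGB2HSV)
m=(h[...,0]>20)&(h[...,0]<32)&(h[...,1]>170)&(h[...,2]>60)
P=W[m];Q=P[abs(P[:,2]-46)<3];print(len(Q),cv2.minAreaRect(Q[:,:2].astype(np.float32)))
E
```

```text
10.0 [566.34951427 -65.43667575 154.82501615] [-3.13386977  0.00811826 -2.5880161 ] [ 0.47602186 -0.05116124 -0.05501214] 39.8977317068072
511 ((562.4517211914062, -64.2953872680664), (27.83651351928711, 7.845438480377197), 26.364826202392578)
```

View pics/w5.png

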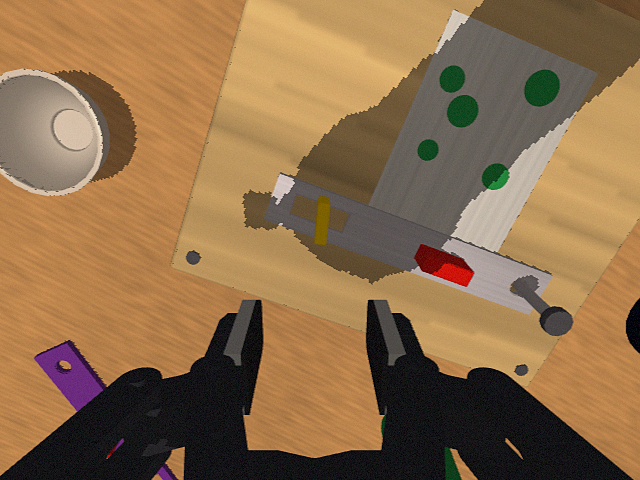

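The wing (322,220) now lies across the slot at 26.4°, which is 1.30 rad from the open position, so it is locked against the stop. The strap is flat and the gripper is clear.

```bash
python3 -c "
from plant import ticket
print(ticket.finish_job())"
```

```text
the job is handed in; nothing more can be done
None
```

The strap is flat on the board with its slot over the wing bolt, the wing is turned about 1.30 rad to its locked stop, the bottle, jar and ramekin were not touched as far as I could see, and the job was handed in at about 10 s; no verdict came back.

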